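Roll a tall print past the tag reader on the track wagon

ROBOT

A 6-joint arm with a two-finger parallel gripper is mounted at the origin on the work surface. World frame = base frame: x ahead of the robot, y to its left, z up, the work surface at z = 0. Lengths are in m, angles in rad, forces in N, time in s.
With the tool pointing down it reaches from about 0.4 to 0.825 m from the base axis. Payload 7 kg.
Tool frame: the origin (TCP) lies at the very end of the fingers, on their centre line; the grasp point (between the pads) lies 19 mm behind it; z points along the fingers, y is the line along which they close (so a half turn about z gives the same grasp; the last joint's range is limited). The gripper opens to 88 mm and grips with 3 to 60 N. Pads are 19 mm wide; open, the fingers measure 130 mm over their backs; the gripper's body (78 mm by 193 mm) begins 47 mm behind the grasp point.
Start: joints at [-0.929, 0.359, 0.012, 0, -1.224, -0.288], TCP at [0.234, -0.633, 0.227] pointing down, gripper open.
Joint ranges: [-3.07, 3.07], [-1.43, 2.12], [-1.02, 1.25], [-3.03, 1.67], [-3.05, -0], [-3.03, 3.03]. Speed limits (rad/s): [2.39, 2.39, 3.01, 3.14, 3.14, 3.14].

INTERFACE

Orientations are given as a rotation vector (axis times angle).
In Python, from station import readout, read_camera, ticket gives the robot as it stands.
- The arm moves only by the shell command python3 -m crank 'ROWS' [FORCE]. ROWS is JSON, a list that holds one entry, the list of rows, each a list of 7 numbers: the shift along the tool's x, y, z in units of 0.12 m (1.0 is 0.12 m), then the turn, a rotation vector about the tool's x, y, z in units of pi/2 rad (1.0 is pi/2 rad), then the finger opening in mm, from 0 to 87.6. In form: [[[dx, dy, dz, wx, wy, wz, fingers], ...]]. A call has exactly 8 rows; each row is the pose to reach, as a shift and turn from the pose commanded when the call began, along the tool's axes at that moment; what a row does not reach only later rows make up. A row lasts 1/8 s, in which the tool goes at most 62.5 mm and 10.7 degrees, less where a joint would pass 70% of its speed; a pose out of reach is approached as far as the arm can. A call with a number of a shift or a turn outside -1 to 1 is refused whole. A call with a gripper value outside its range is refused whole. The fingers move at their own pace and stop on an object; FORCE is the grip in N (left out, the last holds). Time passes only in rows, so rows that repeat a pose let the fingers close, or fill a call up. It gives the time, the measured TCP pose, the force, the opening and the grip force at its end, in the units of the state.
- readout.get_state(): the state, without advancing time (a new reading comes with each control period).
- read_camera(name): name is "scene" or "top"; returns a dict with "color" (400x640x3 uint8, red, green, blue), "range_z" (400x640 float32, m along the optical axis (not along the pixel's ray), 0 where there is no reading), "fx", "fy", "cx", "cy" (pixels), "eye" and "orientation" of the camera in the world. Camera axes: x right, y down, z forward; pixel columns grow to the right and rows downward; lengths in m; the calibration is good to about 2 mm. A picture is of the moment at which its call begins.
- ticket.sign_off(): hands the job in; it is judged then, once.
The state is a dict: "t": time; "joints": joint angles; "joint_vel": joint speeds; "joint_torque": joint torques, N m; "position": TCP position; "tool_rot": TCP orientation; "ft_force": force on the tool from outside, world axes, zero at the start; "moment": the same for the moment, N m; "finger_gap": finger opening in m; "gripper_force": force on a finger pad.
Only numpy, scipy, OpenCV 4.12 (cv2) and the standard library are available. Lean on these libraries where they do the work, as an engineer would, in place of code of your own. Each camera call takes 0.05 s, during which the arm holds its last target. There are 200 camera calls.

TASK

A tall slim print stands loose on a wagon at the top of the sloping track. Press the release pad all the way down so that the wagon rolls off on its own; let it run free for about 15 cm, then get your fingers in front of its bumper, take up its speed and brake it softly so that it stands still beside the tag reader for a good three seconds. Then ease it down against the low stop at the bottom and take your hand away: the print must never topple or be touched, and the things around stay where they are.

Things in the scene. Friction and masses are not known exactly. Their poses are not given: they have to be found in the camera images.
- chute: Fixed plywood track with a rubber deck. Its -y is downhill, x across, z up (level frame; slope 0.05). Origin on the table under the channel's middle. Deck height over the table = 85 mm + 0.05 y, for y = -275 to 315 mm. Side walls 78 mm apart inside, 8 mm thick, 18 mm above the deck. Release rod along the -x wall outside, its brackets level with the wall.
- wagon: Grey four-wheeled wagon, 72 mm wide, held by a bar in front of its bumper. Origin on the deck under its middle, y uphill. Front bumper: flat plate facing -y at y = -88 mm, 60 mm wide, from 8 to 80 mm above the deck. Bed top 60 mm up. With print 0.67 kg (0.55-0.83); free roll: starts at 0.4 m/s2, drag 1 N per m/s, time constant 0.75 s, 0.25 m/s at the reader (10 % either way) after 1.6 s.
- print: Tall white 3D print standing loose on the wagon, 35 mm uphill of its middle: base 34 x 34 mm, thin stem, cone head 44 mm across, 170 mm high, centre of mass 99 mm up, 0.10 kg. Top 230 mm above the deck. Origin under its base, z up along it. It tips downhill if the wagon brakes harder than about 1 m/s2 or is stopped dead from more than about 0.1 m/s.
- gate (a joint): Downward travel of release pad, rod and holding bar (one piece): 0 up, wagon held; 0.034 m fully down, bar below the deck. Needs about 3 N plus 15 N per m/s of push and stays where it is left. The wagon is free from about 0.020 m; press on to the end so that its wheels clear the bar.
- gate_pad (a point): Middle of the top face of the black release pad, 50 mm (x) by 40 mm (y), outside the -x wall, low on the track: near x = -80, y = -160 mm in the track frame; 133 mm above the table when up, 99 mm when down. Press straight down.
- read_point (a point): Where the wagon's origin is when its middle is level with the tag reader: track frame x = 0, y = -50 mm, 82 mm above the table. Within 20 mm along the track counts. The reader is a black box, 50 mm long, outside the +x wall, its top 42 mm above the deck. Its axes are the track's.
- rest_point (a point): Where the wagon's origin is when its bumper rests against the end stop (track frame x = 0, y = -146 mm, 78 mm above the table).
- stop: Fixed low rubber bar of 12 mm diameter across the channel, the end stop; its top is 22 mm above the deck, so fingers against the upper half of the bumper pass over it. Origin in the bar's middle, at track y = -240 mm.
- bin: Bystander: open blue parts bin, 80 x 120 x 60 mm, beyond the track. Origin under its centre.
- cup: Bystander: steel cup, 72 mm across, 90 mm high, beyond the track. Origin under its centre.
- wrench: Bystander: wrench lying beyond the track. Origin under its middle.

How it is judged:
On the way, in this order (a step that is already met when the one before it is completed fails the run):
1. the release pad is pressed down (value of joint gate above 0.015 m), for 0.05 s.
2. the wagon rolls on its own, untouched, above the reader (linear speed of wagon above 0.15 m/s and contact force between each of the fingers, the arm and wagon below 0.05 N and y of wagon in the frame of chute between -0.04 and 0.15 m and value of joint gate above 0.026 m), for 0.1 s.
3. the wagon stands still beside the tag reader for 2.5 s (y of wagon in the frame of read_point between -0.02 and 0.02 m and linear speed of wagon below 0.04 m/s), for 2.5 s.
At the end, for the whole second after the job is handed in: The wagon rests in the track against the end stop (within 12 mm of the rest point), the print still stands upright on its bed (within 0.15 rad, within 25 mm of its place), all at rest, the release pad is still down (0.029 m or more) and the hand is away (distance between wagon and rest_point below 0.012 m and linear speed of wagon below 0.02 m/s and angle between print's own z axis and vertical below 0.15 rad and linear speed of print below 0.03 m/s and y of print in the frame of wagon between 0.01 and 0.065 m and z of print in the frame of wagon above 0.054 m and value of joint gate above 0.029 m); the robot touches nothing.
It fails at once if the print topples (angle between print's own z axis and vertical above 0.4 rad).
It fails at once if the print is touched by the robot (contact force between any of the fingers, the arm and print above 0.3 N).
It fails at once if the wagon is lifted or tipped out of the track (height (world z) of wagon above 0.115 m or angle between wagon's own z axis and vertical above 0.25 rad).
It fails at once if a bystander is disturbed (distance of any of bin, cup, wrench from where it was at the start of the episode above 0.03 m).
It also fails if it takes over 42 s, if anything falls off the work surface, if the arm or the gripper's body presses on something with over 40 N, if the wrist force passes 120 N, or if a joint passes its speed limit or range.

## Working session

There is one attempt and no reset: what is moved stays moved. The work goes in short steps, Python scripts to look and compute and a shell command to move; the robot and the scene stay as the last step left them, time stands still between calls to the robot, and variables do not carry over. Pictures are saved under pics/ and viewed, at most 10 in all, crops included, and the job is handed in when it is done.

```bash
mkdir -p pics; ls
cat > h.py <<'E'
import numpy as np,cv2
from station import readout,read_camera,ticket
from scipy.spatial.transform import Rotation as R
def cam(n):
    c=read_camera(n); o=np.array(c["orientation"],float)
    c["R"]=o if o.shape==(3,3) else (R.from_rotvec(o).as_matrix() if o.size==3 else R.from_quat(o).as_matrix())
    return c
def cloud(c):
    v,u=np.mgrid[:400,:640]; z=c["range_z"]
    p=np.stack([(u-c["cx"])/c["fx"]*z,(v-c["cy"])/c["fy"]*z,z],-1)
    return p@c["R"].T+np.array(c["eye"])
E
python3 - <<'E'
from h import *
s=readout.get_state();print(s)
for n in("scene","top"):
    c=cam(n);print(n,c["eye"],c["orientation"],c["fx"],c["cx"],c["cy"],(c["range_z"]>0).mean())
    cv2.imwrite(f"pics/{n}0.png",c["color"][:,:,::-1]); np.savez(f"{n}0.npz",P=cloud(c),c=c["color"])
E
```

```text
pics
{'t': 0.0, 'joints': array([-9.28928104e-01,  3.59421161e-01,  1.10655386e-02, -3.50674386e-04,
       -1.22412012e+00, -2.88099554e-01]), 'joint_vel': array([ 7.02143924e-04, -5.40344344e-04, -9.00882788e-05, -1.14718000e-03,
       -2.14165523e-03,  5.27903691e-04]), 'joint_torque': array([-2.79070860e-03, -5.82718849e+01,  2.93050861e+01,  6.99748546e+00,
        6.72389375e-03, -1.56904480e-04]), 'position': array([ 0.2336459 , -0.63274626,  0.22560335]), 'tool_rot': array([ 5.52539782e-01, -3.09215422e+00, -2.58979742e-03]), 'ft_force': array([-0.05769756,  0.66627504, -0.55862702]), 'moment': array([ 0.03573111, -0.04283842, -0.02828661]), 'gripper_force': 0.0, 'finger_gap': 0.08755934820090838}
scene [0.98020502 0.44146797 0.93290016] [-1.01880705 -2.63039086  0.76406742] 499.26922629214306 311.4320218118631 208.58563545090072 0.99599609375
top [0.4562458  0.05591324 1.22485266] [-2.12498268  2.17917063 -0.1561447 ] 476.9749167215348 322.74791579947686 192.25166755738198 0.995984375
```

View pics/scene0.png

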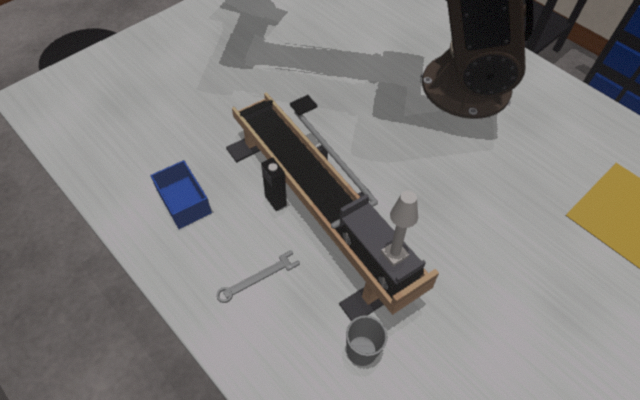

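View pics/top0.png

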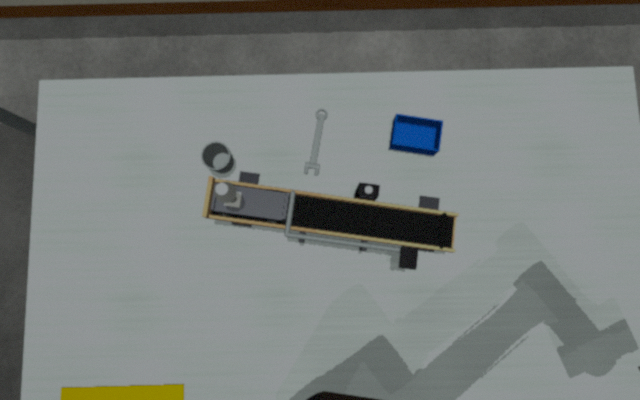

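The scene view shows the track running from its low end at (250,110) to the high end at (430,285), with the pad at (303,103) and the reader at (274,185). In the top view the pad is at (408,258) and the wagon at (250,203).

Run:
```python
from h import *
for n in("scene","top"):
    d=np.load(n+"0.npz");P=d["P"];c=d["c"];hsv=cv2.cvtColor(c,cv2.COLOR_RGB2HSV)
    wood=(hsv[...,0]>8)&(hsv[...,0]<22)&(hsv[...,1]>70)&(hsv[...,2]>70)&(P[...,2]>.07)&(P[...,2]<.16)&(P[...,0]>.2)&(P[...,0]<.9)
    q=P[wood]; r=cv2.minAreaRect(q[:,:2].astype(np.float32)); print(n,wood.sum(),r,np.round(cv2.boxPoints(r),4).tolist())
    # walls line fit
    print(cv2.fitLine(q[:,:2].astype(np.float32),cv2.DIST_HUBER,0,.01,.01).ravel())
    dark=((c.max(-1)<60)).astype(np.uint8)
    k,l,st,ce=cv2.connectedComponentsWithStats(dark)
    for i in range(1,k):
        if st[i,4]>80:
            p=P[l==i]; m=np.median(p[:,2]); print(i,st[i],np.round(np.median(p,0),4), np.round(np.percentile(p,[3,97],0),3).tolist())
    u,v=(303,103) if n=="scene" else (408,258)
    print("pad",P[v,u], "around z", np.round(P[v-10:v+11:2,u,2],3))
    # print: top points
    m=(P[...,2]>.22)&(P[...,0]>.3)&(P[...,1]>0)
    print("print",np.round(np.median(P[m],0),3),np.round(P[m].max(0),3))
```

```text
scene 3553 ((0.5521230101585388, 0.02648022770881653), (0.594265341758728, 0.1169799193739891), 81.74311828613281) [[0.45159998536109924, -0.25920000672340393], [0.567300021648407, -0.2759999930858612], [0.6527000069618225, 0.31209999322891235], [0.536899983882904, 0.328900009393692]]
[0.2074451  0.9782467  0.5926789  0.02816001]
4 [  422     0   218   118 12845] [0.1149 0.0689 0.1754] [[-1.343, -0.256, -0.659], [0.202, 0.197, 0.363]]
6 [  39   28   76   42 1273] [ 0.6034 -1.2377 -0.2931] [[0.473, -1.298, -0.299], [0.728, -1.195, -0.288]]
22 [291  96  26  20 299] [ 0.4549 -0.1387  0.1351] [[0.432, -0.158, 0.13], [0.477, -0.122, 0.138]]
23 [ 240  101  184  196 5428] [ 0.5506 -0.0012  0.0883] [[0.493, -0.231, 0.076], [0.629, 0.292, 0.162]]
28 [235 146  24  16  85] [ 0.5659 -0.2006  0.0093] [[0.548, -0.208, 0.005], [0.607, -0.193, 0.014]]
34 [262 158  24  52 826] [ 0.6218 -0.0389  0.0873] [[0.602, -0.078, 0.014], [0.629, -0.032, 0.128]]
37 [364 299  19  15 122] [0.6304 0.2622 0.01  ] [[0.614, 0.253, 0.007], [0.651, 0.27, 0.013]]
pad [ 0.44981198 -0.14425584  0.13376527] around z [0.001 
[... 798 characters left out ...]
-0.079, 0.075], [0.627, -0.033, 0.129]]
52 [ 291  195  163   53 4933] [ 0.5436 -0.0689  0.0834] [[0.492, -0.25, 0.073], [0.595, 0.108, 0.094]]
65 [210 210  76  14 270] [0.5582 0.2232 0.1302] [[0.542, 0.137, 0.094], [0.571, 0.306, 0.161]]
69 [399 246  26  23 356] [ 0.4557 -0.142   0.1338] [[0.433, -0.162, 0.128], [0.478, -0.124, 0.138]]
94 [  0 367  18  33 199] [ 0.0091  1.3    -0.7504] [[-0.047, 1.273, -0.759], [0.058, 1.332, -0.739]]
105 [307 392  69   8 329] [0.197  0.0376 0.2718] [[0.171, -0.013, 0.172], [0.235, 0.082, 0.429]]
pad [ 0.45328711 -0.142117    0.13357325] around z [0.136 0.13  0.14  0.132 0.138 0.134 0.131 0.134 0.135 0.132 0.133]
print [0.456 0.056 1.225] [0.614 0.266 1.225]
```

```bash
cat >> h.py <<'E'
def frame():
    o,a=np.load("fr.npy")[:2],np.load("fr.npy")[2]
    return o,np.array([np.sin(a),-np.cos(a)]),np.array([np.cos(a),np.sin(a)])
def totrack(P):
    o,ex,ey=frame(); d=P[...,:2]-o
    return np.stack([d@ex,d@ey,P[...,2]],-1)
E
python3 - <<'E'
from h import *
np.save("fr.npy",[.5605,.0255,np.radians(80.8)])
D={n:np.load(n+"0.npz") for n in("scene","top")}
for it in range(4):
    res=[]
    for n,d in D.items():
        T=totrack(d["P"]).reshape(-1,3); hsv=cv2.cvtColor(d["c"],cv2.COLOR_RGB2HSV).reshape(-1,3)
        wood=(hsv[:,0]>6)&(hsv[:,0]<24)&(hsv[:,1]>60)&(abs(T[:,2]-(.103+.05*T[:,1]))<.006)&(T[:,1]>-.26)&(T[:,1]<.27)
        L=[T[wood&(abs(T[:,0]-s*.043)<.008)] for s in(1,-1)]
        f=[np.polyfit(q[:,1],q[:,0],1) for q in L]
        res.append([f[0][0],f[1][0],f[0][1],f[1][1]]); 
        m=(abs(T[:,0])<.036)&(abs(T[:,2]-(.085+.05*T[:,1]))<.02)&(T[:,1]<.1)
        e=T[(hsv[:,0]>6)&(hsv[:,0]<24)&(hsv[:,1]>60)&(abs(T[:,0])<.045)&(T[:,2]>.05)]
        if it==3: print(n,len(L[0]),len(L[1]),np.round(res[-1],4),"y ends",np.percentile(e[:,1],[.5,99.5]))
    r=np.array(res).mean(0) if it<9 else 0
    fr=np.load("fr.npy"); o,ex,ey=frame()
    if it<3:
        s=(r[0]+r[1])/2; b=(r[2]+r[3])/2
        fr[2]-=s; fr[:2]+=b*ex; np.save("fr.npy",fr)
print(fr[:2],np.degrees(fr[2]))
for n,d in D.items():
    T=totrack(d["P"]); c=d["c"].astype(int)
    dark=c.max(-1)<60
    pad=dark&(abs(T[...,0]+.08)<.04)&(abs(T[...,1]+.16)<.04)&(T[...,2]>.12)
    print(n,"pad",np.round(np.percentile(T[pad],[2,50,98],0),4).tolist())
    rd=dark&(abs(T[...,0]-.07)<.025)&(abs(T[...,1]+.05)<.05)&(T[...,2]>.118)
    print("reader",np.round(np.percentile(T[rd],[2,50,98],0),4).tolist())
    h=(abs(T[...,0])<.06)&(T[...,2]>.23)&(T[...,2]<.35)&(T[...,1]>.1)&(T[...,1]<.4)
    print("head",h.sum(),np.round(np.percentile(T[h],[2,50,98],0),4).tolist())
    w=(abs(T[...,0])<.025)&(abs(T[...,2]-.155)<.02)&(T[...,1]>0)&(T[...,1]<.35)
    print("wagon",np.round(np.percentile(T[w],[1,50,99],0),4).tolist())
E
```

```text
scene 1092 570 [-0.0014 -0.0054  0.0426 -0.0427] y ends [-0.29445879  0.29608345]
top 461 462 [ 0.0048  0.0021  0.0427 -0.0426] y ends [-0.29599347  0.29128459]
[0.55696242 0.02607342] 80.61942361175016
scene pad [[-0.0976, -0.1978, 0.1296], [-0.0741, -0.1783, 0.1351], [-0.0522, -0.163, 0.1384]]
reader [[0.055, -0.0956, 0.1184], [0.0713, -0.0641, 0.1255], [0.0825, -0.0491, 0.1288]]
head 911 [[-0.012, 0.2081, 0.2347], [0.0064, 0.227, 0.3038], [0.0182, 0.2406, 0.3308]]
wagon [[-0.0245, 0.1053, 0.1403], [0.0024, 0.1942, 0.1581], [0.0245, 0.2938, 0.1743]]
top pad [[-0.0958, -0.1991, 0.1291], [-0.0729, -0.1816, 0.1338], [-0.0503, -0.1645, 0.138]]
reader [[0.0539, -0.0962, 0.1193], [0.0646, -0.0694, 0.1246], [0.0818, -0.05, 0.129]]
head 370 [[-0.019, 0.2011, 0.2794], [-0.0033, 0.213, 0.3133], [0.0171, 0.2328, 0.3304]]
wagon [[-0.0246, 0.1045, 0.1407], [-0.0035, 0.181, 0.1557], [0.0244, 0.2925, 0.174]]
```

Run:
```python
from h import *
fr=np.load("fr.npy");o,ex,ey=frame();fr[:2]-=.0215*ey;np.save("fr.npy",fr);o,ex,ey=frame()
s=readout.get_state();Rt=R.from_rotvec(s["tool_rot"]);p=s["position"]
print("track",totrack(p))
tgt=np.r_[o-.078*ex-.155*ey,.15]
X=np.c_[np.r_[-ey,0],np.r_[-ex,0],[0,0,-1]]
print(tgt,Rt.inv().apply(tgt-p)/.12,(Rt.inv()*R.from_matrix(X)).as_rotvec()/(np.pi/2))
```

```text
track [-0.21157598 -0.68124591  0.22572436]
[ 0.45123747 -0.13535299  0.15      ] [-3.13652367  3.25995282  0.63543643] [ 8.99100309e-04  4.18008119e-04 -6.70632858e-01]
```

```bash
A='[[[-0.1,0.1,0,0,0,0,0],[-0.2,0.2,0,0,0,0,0],[-0.3,0.31,0,0,0,0,0],[-0.4,0.41,0,0,0,0,0],[-0.5,0.52,0,0,0,0,0],[-0.6,0.62,0,0,0,0,0],[-0.7,0.73,0,0,0,0,0],[-0.784,0.815,0,0,0,0,0]]]'
python3 -m crank '[[[-0.1,0.1,0,0,0,0,0],[-0.2,0.2,0,0,0,0,0],[-0.3,0.31,0,0,0,0,0],[-0.4,0.41,0,0,0,0,0],[-0.5,0.52,0,0,0,0,0],[-0.6,0.62,0,0,0,0,0],[-0.7,0.73,0,0,0,0,0],[-0.784,0.815,0,0,0,0,0]]]' 10
python3 -m crank '[[[-0.1,0.1,0,0,0,0,0],[-0.2,0.2,0,0,0,0,0],[-0.3,0.31,0,0,0,0,0],[-0.4,0.41,0,0,0,0,0],[-0.5,0.52,0,0,0,0,0],[-0.6,0.62,0,0,0,0,0],[-0.7,0.73,0,0,0,0,0],[-0.784,0.815,0,0,0,0,0]]]'
python3 -m crank '[[[-0.1,0.1,0,0,0,0,0],[-0.2,0.2,0,0,0,0,0],[-0.3,0.31,0,0,0,0,0],[-0.4,0.41,0,0,0,0,0],[-0.5,0.52,0,0,0,0,0],[-0.6,0.62,0,0,0,0,0],[-0.7,0.73,0,0,0,0,0],[-0.784,0.815,0,0,0,0,0]]]'
python3 -m crank '[[[-0.1,0.1,0,0,0,-0.1,0],[-0.2,0.2,0,0,0,-0.2,0],[-0.3,0.31,0,0,0,-0.3,0],[-0.4,0.41,0.1,0,0,-0.4,0],[-0.5,0.52,0.25,0,0,-0.5,0],[-0.6,0.62,0.4,0,0,-0.6,0],[-0.7,0.73,0.55,0,0,-0.67,0],[-0.784,0.815,0.635,0,0,-0.67,0]]]'
python3 - <<'E'
from h import *
o,ex,ey=frame()
def rep():
    s=readout.get_state();Rt=R.from_rotvec(s["tool_rot"]);p=s["position"]
    print(s["t"],"track",totrack(p),Rt.as_matrix()[:2,0]@ey,Rt.as_matrix()[:2,0]@ex,s["ft_force"],np.round(s["joints"],2))
rep()
T=totrack(cloud(cam("scene")));rep()
for n,T in(("scene",T),("top",totrack(cloud(cam("top"))))):
    h=(abs(T[...,0])<.06)&(T[...,2]>.23)&(T[...,2]<.35)&(T[...,1]>.1)&(T[...,1]<.4)
    print(h.sum(),T[h].mean(0))
rep()
E
```

```text
t: 1.1
position: [0.2887, -0.5078, 0.2266]
tool_rot: [-0.553, 3.092, -0.0]
ft_force: [0.7, -0.7, -0.3]
finger_gap: 0.0132
gripper_force: 0.0
t: 2.1
position: [0.343, -0.3834, 0.2266]
tool_rot: [-0.553, 3.092, -0.0]
ft_force: [0.2, -0.1, 0.5]
finger_gap: 0.0011
gripper_force: 0.0
t: 3.1
position: [0.3974, -0.2591, 0.2266]
tool_rot: [-0.553, 3.092, -0.0]
ft_force: [-0.2, -0.5, 0.5]
finger_gap: 0.0003
gripper_force: 0.0
t: 4.1
position: [0.4513, -0.1349, 0.1496]
tool_rot: [2.03, -2.396, -0.001]
ft_force: [-1.1, -0.3, -0.1]
finger_gap: 0.0004
gripper_force: 0.0
4.1 track [-0.07802514 -0.15453109  0.14956979] -0.9999990588479817 -0.001346642803686145 [-1.13765704 -0.26821458 -0.13448446] [ 0.13  0.09 -0.53 -0.   -0.95 -0.29]
4.15 track [-0.07786271 -0.15371835  0.14873633] -0.9999952790133602 -0.003070871823178227 [-0.67835426  0.8899281  -0.6948309 ] [ 0.13  0.09 -0.53 -0.   -0.95 -0.3 ]
914 [0.00557135 0.24732181 0.3005224 ]
370 [-0.00275683  0.23585077  0.30990767]
4.2 track [-0.0779541  -0.15439664  0.14949353] -0.9999973313641642 -0.0022776329877319786 [ 0.49950678 -0.62813268  1.01974635] [ 0.13  0.09 -0.53 -0.   -0.95 -0.3 ]
```

```bash
cat > look.py <<'E'
from h import *
import sys
def st():
    s=readout.get_state();return s["t"],totrack(s["position"]),s["ft_force"]
def head(lo=.06):
    t=readout.get_state()["t"];c=cam("scene");T=totrack(cloud(c))
    h=(abs(T[...,0])<.06)&(T[...,2]>.235)&(T[...,2]<.33)&(T[...,1]>lo)&(T[...,1]<.4)&(c["color"].min(-1)>90)
    m=T[h].mean(0); return t,.2145-.2473+m[1],h.sum(),m,c,T   # wagon y
E
python3 - <<'E'
from look import *
print(head()[:4])
E
python3 -m crank '[[[0,0,0.12,0,0,0,0],[0,0,0.25,0,0,0,0],[0,0,0.433,0,0,0,0],[0,0,0.433,0,0,0,0],[-0.03,0,0.26,0,0,0,0],[-0.3,-0.2,0.26,0,0,0,0],[-0.65,-0.45,0.26,0,0,0,0],[-0.9,-0.65,0.26,0,0,0,0]]]'
python3 - <<'E'
from look import *
print(st()); a=head(); print(st()); b=head(); print(st())
for q in(a,b): print(q[:4])
T=b[5]; m=(abs(T[...,0]+.078)<.018)&(abs(T[...,1]+.16)<.012)
print("pad z",np.median(T[m],0))
cv2.imwrite("pics/s1.png",b[4]["color"][:,:,::-1])
f=lambda t:.3*(t-.75*(1-np.exp(-t/.75)))
E
```

```text
(4.2, np.float64(0.2156926710846064), np.int64(755), array([0.00571385, 0.24849267, 0.30360354]))
t: 5.25
position: [0.5472, -0.0413, 0.119]
tool_rot: [-2.029, 2.397, -0.001]
ft_force: [1.0, -0.6, 0.3]
finger_gap: 0.0003
gripper_force: 0.0
(5.25, array([ 0.00130913, -0.04660453,  0.11895645]), array([ 0.95383119, -0.59511428,  0.27196528]))
(5.3, array([ 0.00444563, -0.04396775,  0.11895461]), array([6.33858155, 2.43843655, 1.38530457]))
(5.35, array([ 0.00257351, -0.0455402 ,  0.11857074]), array([-1.31170187, -0.85603863,  0.21118377]))
(5.25, np.float64(0.14555301756570047), np.int64(792), array([0.00509327, 0.17835302, 0.30051022]))
(5.3, np.float64(0.13719890048610978), np.int64(791), array([0.00504896, 0.1699989 , 0.30000821]))
pad z [nan nan nan]
  return _methods._mean(a, axis=axis, dtype=dtype,
  ret = um.true_divide(
```

```bash
python3 -m crank '[[[-0.14,0,0,0,0,0,0],[-0.11,0,0,0,0,0,0],[0.05,0,0,0,0,0,0],[0.254,0,0,0,0,0,0],[0.438,0,0,0,0,0,0],[0.579,0,0,0,0,0,0],[0.679,0,0,0,0,0,0],[0.746,0,0,0,0,0,0]]]'
python3 - <<'E'
from look import *
print(st()); a=head(-.08); print(st());print(a[:4])
cv2.imwrite("pics/s2.png",a[4]["color"][:,:,::-1])
E
```

```text
t: 6.35
position: [0.5311, -0.1312, 0.1192]
tool_rot: [-2.03, 2.397, -0.0]
ft_force: [0.1, -0.2, 0.4]
finger_gap: 0.0007
gripper_force: 0.0
(6.35, array([ 1.27695469e-04, -1.37910182e-01,  1.19228574e-01]), array([ 0.05222473, -0.15600387,  0.35157103]))
(6.4, array([ 4.46003550e-05, -1.38346525e-01,  1.19194150e-01]), array([-0.38109871,  0.4126609 , -0.00984866]))
(6.35, np.float64(-0.036847185002137836), np.int64(645), array([ 0.0041487 , -0.00404719,  0.29097661]))
```

View pics/s2.png

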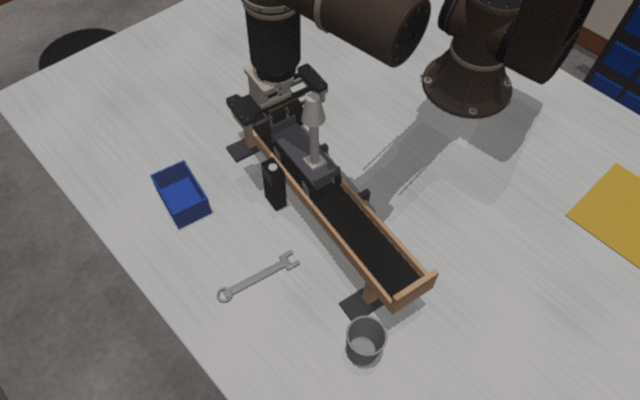

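The print stands upright (head at (313,108)) on the wagon, with the fingers in front of its bumper beside the reader at (274,185). Next I take the last centimetre and hold.

```bash
python3 -m crank '[[[0.025,0,0,0,0,0,0],[0.045,0,0,0,0,0,0],[0.065,0,0,0,0,0,0],[0.075,0,0,0,0,0,0],[0.08,0,0,0,0,0,0],[0.08,0,0,0,0,0,0],[0.08,0,0,0,0,0,0],[0.08,0,0,0,0,0,0]]]' >/dev/null
for i in 1 2 3; do python3 -m crank '[[[0,0,0,0,0,0,0],[0,0,0,0,0,0,0],[0,0,0,0,0,0,0],[0,0,0,0,0,0,0],[0,0,0,0,0,0,0],[0,0,0,0,0,0,0],[0,0,0,0,0,0,0],[0,0,0,0,0,0,0]]]' >/dev/null; done
python3 - <<'E'
from look import *
a=head(-.12); print(st());print(a[:4]); T=totrack(cloud(cam("top"))); 
for T in(a[5],T):
    m=(T[...,0]<-.058)&(T[...,0]>-.1)&(abs(T[...,1]+.16)<.02)&(T[...,2]>.085)&(T[...,2]<.15); print("pad",m.sum(),np.median(T[m],0) if m.any() else 0)
E
```

```text
(10.45, array([ 1.40474228e-04, -1.46632786e-01,  1.19157701e-01]), array([-0.79466339, -0.46458113, -0.85947808]))
(10.4, np.float64(-0.055655530625349246), np.int64(719), array([ 0.00768111, -0.02285553,  0.29095094]))
pad 62 [-0.06288455 -0.1657296   0.1010963 ]
pad 51 [-0.09564097 -0.16105049  0.09982047]
```

```bash
python3 -m crank '[[[0.02,0,0,0,0,0,0],[0.05,0,0,0,0,0,0],[0.09,0,0,0,0,0,0],[0.13,0,0,0,0,0,0],[0.17,0,0,0,0,0,0],[0.21,0,0,0,0,0,0],[0.25,0,0,0,0,0,0],[0.29,0,0,0,0,0,0]]]' >/dev/null
python3 -m crank '[[[0.04,0,0,0,0,0,0],[0.08,0,0,0,0,0,0],[0.12,0,0,0,0,0,0],[0.16,0,0,0,0,0,0],[0.20,0,0,0,0,0,0],[0.23,0,0,0,0,0,0],[0.26,0,0,0,0,0,0],[0.28,0,0,0,0,0,0]]]' >/dev/null
python3 - <<'E'
from look import *
a=head(-.17); print(st());print(a[:4])
cv2.imwrite("pics/s3.png",a[4]["color"][:,:,::-1])
E
```

```text
(12.55, array([ 5.21617064e-05, -2.15419302e-01,  1.19142946e-01]), array([ 0.26634232, -0.19112939,  0.11640175]))
(12.5, np.float64(-0.11132794671339098), np.int64(574), array([ 0.00409566, -0.07852795,  0.2868036 ]))
```

View pics/s3.png

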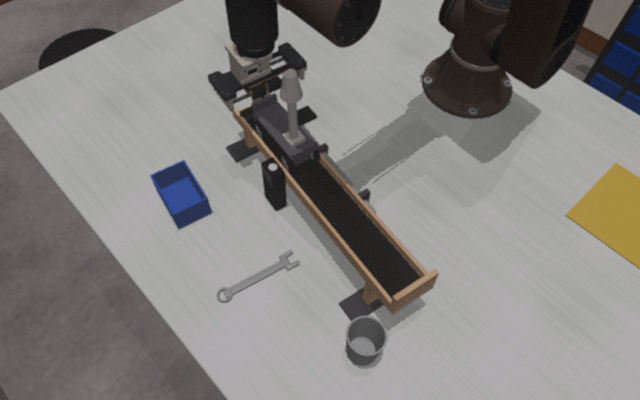

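The wagon is about 28 mm from the stop and the print (head at (291,80)) is upright. I ease it the rest of the way.

```bash
python3 -m crank '[[[0.02,0,0,0,0,0,0],[0.05,0,0,0,0,0,0],[0.08,0,0,0,0,0,0],[0.11,0,0,0,0,0,0],[0.13,0,0,0,0,0,0],[0.15,0,0,0,0,0,0],[0.17,0,0,0,0,0,0],[0.19,0,0,0,0,0,0]]]' >/dev/null
python3 -m crank '[[[0.02,0,0,0,0,0,0],[0.04,0,0,0,0,0,0],[0.06,0,0,0,0,0,0],[0.08,0,0,0,0,0,0],[0.10,0,0,0,0,0,0],[0.12,0,0,0,0,0,0],[0.14,0,0,0,0,0,0],[0.16,0,0,0,0,0,0]]]' >/dev/null
python3 - <<'E'
from look import *
a=head(-.2); print(st());print(a[:4])
E
python3 -m crank '[[[0.03,0,0,0,0,0,0],[0.06,0,0,0,0,0,0],[0.10,0,0,0,0,0,0],[0.14,0,0,0,0,0,0],[0.18,0,0,0,0,0,0],[0.22,0,0,0,0,0,0],[0.26,0,0,0,0,0,0],[0.3,0,0,0,0,0,0]]]'
python3 - <<'E'
from look import *
a=head(-.2); print(st());print(a[:4])
cv2.imwrite("pics/s4.png",a[4]["color"][:,:,::-1])
E
```

```text
(14.6, array([ 4.84769325e-05, -2.57364002e-01,  1.19172608e-01]), array([ 0.2826547 , -0.45560262,  0.41662114]))
(14.55, np.float64(-0.14644814820463303), np.int64(546), array([ 0.00391743, -0.11364815,  0.2860779 ]))
t: 15.6
position: [0.5056, -0.2846, 0.1191]
tool_rot: [2.031, -2.396, -0.0]
ft_force: [0.2, -0.7, -0.4]
finger_gap: 0.0008
gripper_force: 0.0
(15.65, array([ 1.04632930e-05, -2.93737688e-01,  1.19134124e-01]), array([ 0.19947011, -0.75078211, -0.25616243]))
(15.6, np.float64(-0.14668281178517673), np.int64(551), array([ 0.00386142, -0.11388281,  0.28625411]))
```

View pics/s4.png

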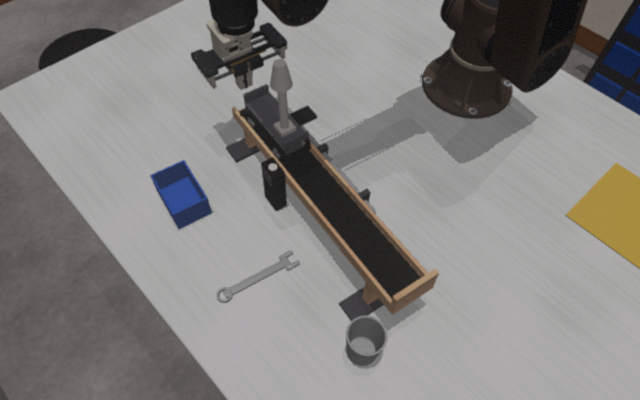

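The wagon rests against the stop (y about -0.146, unchanged between looks) and the print is upright at (281,75). The fingers are clear at (243,72), so I back off further and hand in.

```bash
python3 -m crank '[[[0.1,0,0,0,0,0,0],[0.2,0,0,0,0,0,0],[0.3,0,-0.1,0,0,0,0],[0.4,0,-0.2,0,0,0,0],[0.5,0,-0.3,0,0,0,0],[0.5,0,-0.4,0,0,0,0],[0.5,0,-0.4,0,0,0,0],[0.5,0,-0.4,0,0,0,0]]]'
python3 - <<'E'
from look import *
a=head(-.2); print(st());print(a[:4])
T=a[5];m=(T[...,0]<-.058)&(T[...,0]>-.1)&(abs(T[...,1]+.16)<.015)&(T[...,2]>.085)&(T[...,2]<.15); print("pad",np.median(T[m],0))
print(ticket.sign_off())
E
```

```text
t: 16.65
position: [0.4958, -0.343, 0.167]
tool_rot: [-2.032, 2.396, 0.001]
ft_force: [0.1, 0.1, -0.1]
finger_gap: 0.0005
gripper_force: 0.0
(16.7, array([-2.93124632e-04, -3.52589778e-01,  1.66739937e-01]), array([0.45382185, 0.1599139 , 0.33632417]))
(16.65, np.float64(-0.1465361037651532), np.int64(548), array([ 0.00378125, -0.1137361 ,  0.28676419]))
pad [-0.07938024 -0.15944022  0.10147953]
the job is handed in; nothing more can be done
None
```

I handed the job in at about 17 s: the wagon rolled free, stood beside the reader for over 3 s and now rests against the end stop, with the print upright, the pad down and the hand clear; the verdict was not shown.

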